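Close a slide rule well with its hook-in cover

ROBOT

A 7-joint arm with a two-finger parallel gripper is mounted at the origin on the work surface. World frame = base frame: x ahead of the robot, y to its left, z up, the work surface at z = 0. Lengths are in mm, angles in rad, forces in N, time in s.
With the tool pointing down it reaches from about 400 to 900 mm from the base axis. Payload 5.5 kg.
Tool frame: the origin (TCP) lies on the front face of the gripper's body, between the roots of the fingers; the fingertips stand 66 mm ahead of it and the grasp point (between the pads) lies 47 mm ahead of it; z points along the fingers, y is the direction in which the jaws open and shut (so a half turn about z gives the same grasp; the last joint's range is limited). The gripper opens to 92 mm and grips with 3 to 60 N. Pads are 19 mm wide; open, the fingers measure 130 mm over their backs; the gripper's body (75 mm by 190 mm) begins 47 mm behind the grasp point.
Start: joints at [1.536, 0.501, -0.427, 1.55, 0.221, 1.138, -0.21], TCP at [190.752, -621.379, 292.229] pointing down, gripper open.
Joint ranges: [-2.88, 2.88], [-0.31, 2.03], [-1.54, 1.56], [0.2, 2.42], [-1.41, 4.55], [0.19, 2.02], [-2.57, 2.57]. Speed limits (rad/s): [2.57, 2.57, 3.14, 3.14, 3.14, 3.14, 3.14].

INTERFACE

Orientations are given as a unit quaternion [x, y, z, w].
In Python, from rig import arm, optics, ticket gives the robot as it stands.
- The arm moves only by the tool jog_arm, never from a script. Its argument "plan" is a list of rows, each an object of numbers: "ax", "ay", "az": the turn, a rotation vector about the tool's x, y, z in rad; "tx", "ty", "tz": the shift along the tool's x, y, z in cm; "fingers": the gripper's target within -1 to 1 (shut at 1, half-way at 0, fully open at -1). A call has 1 to 10 rows; each row shifts and turns the pose as measured when the row begins, along the tool's axes as they then stand; what a row does not reach is not made up. A row lasts 1/8 s, in which the tool goes at most 62.5 mm and 10.7 degrees, less where a joint would pass 70% of its speed; a pose out of reach is approached as far as the arm can. A call with a gripper value outside its range is refused whole. The fingers move at their own pace and stop on an object; "squeeze" is the grip in N (left out, the last holds). Time passes only in rows, so rows that do not move let the fingers close. It gives the time, the measured TCP pose, the force and the opening at its end, in the units of the state.
- arm.get_obs(): the state, without advancing time (a new reading comes with each control period).
- optics.snapshot(name): name is "scene" or "top" or "wrist"; returns a dict with "color" (480x640x3 uint8, red, green, blue), "intrinsics" (3x3 intrinsics, pixels), "T" (4x4, takes a point from camera to world coordinates). Camera axes: x right, y down, z forward; pixel columns grow to the right and rows downward; lengths in mm; the calibration is good to about 2 mm. A picture is of the moment at which its call begins. There is no depth.
- ticket.close_job(): hands the job in, once; it reports no verdict.
The state is a dict: "clock": time; "qpos": joint angles; "joint_velocities": joint speeds; "effort": joint torques, N m; "eef_pos": TCP position; "tcp_rot": TCP orientation; "ft_force": force on the tool from outside, world axes, zero at the start; "torque": the same for the moment, N m; "gripper_width": finger opening in mm.
Only numpy, scipy, OpenCV 4.12 (cv2) and the standard library are available. Lean on these libraries where they do the work, as an engineer would, in place of code of your own. Each camera call takes 0.05 s, during which the arm holds its last target. There are 200 camera calls.

TASK

Put the loose wooden cover on the well that holds the slide rule: hook one end of the cover, held at a slant, under the well's overhanging lip, swing the other end down, and press it past the spring roller in the tall back board until the cover lies flat and fully home on its seat, held down by the roller. Leave the other things in the drawer where they are.

Things in the scene. Friction and masses are not known exactly. Their poses are not given: they have to be found in the camera images.
- well: Dark wooden open-topped well fixed to the drawer floor, 177 long (its x) x 134 wide (its y) mm, a white slide rule inside. Origin: centre of its underside, z up. Its frame, in mm, serves all the entries below. Side rims (y = +-59 to +-67) rise only to z = 39, flush with a seated cover. The lip is at the -x end (towards the robot), the tall back board with the roller at the +x end.
- lip_edge (a point): Middle of the lip's lower free edge, at well x = -64.5, y = 0, z = 43 mm. The lip overhangs the seat by 12 mm over the full width, from the end wall (inner face x = -76.5) to x = -64.5; underside z = 43 (9 above the seat), top z = 48. The steeper the cover, the less it fits under: about 7 mm deep at 28 degrees tilt, all 12 once below about 15 degrees.
- seat (a point): Centre of the seat, at well x = 0, y = 0, z = 34 mm (well's axes). The seat is a ledge round the opening, its top at z = 34, in a pocket 153 long (x -76.5 to +76.5) and 118 wide (y -59 to +59). A seated cover's underside rests on it, its origin within a few mm of this point. The slide rule lies well below it.
- catch (a joint): How far the spring roller is pushed back into the back board, m: 0 = sprung out, 0.009 = fully in; it slides along the well's x. About 6 N holds it out, plus 0.9 N per mm, damped. The lowered cover rests on it, still tilted 6 to 7 degrees; a slow push of 6 to 10 N straight down near that end of the cover rolls it past, and the roller springs out over the cover's top edge.
- board_top (a point): Top middle of the back board's inner face, at well x = 76.5, y = 0, z = 89 mm; the board is 12 thick. From lip edge to board is only 141 mm and the board is tall, so the 150 mm cover goes in only with its lip end low and its other end tilted up 22 to 40 degrees; it is lowered as it is drawn further under the lip.
- roller (a point): Centre of the steel roller when out, at well x = 77.5, y = 0, z = 45.5 mm: 14 diameter, 60 long along the well's y, turning freely. It stands 6 mm proud of the back board and overlaps the cover's end by 3 to 6 mm.
- cover: Loose reddish-brown wooden cover, a plate 150 (its x) x 110 (its y) x 5 mm, about 0.11 kg, with an upright grip rib on its top middle: 12 thick (x), 64 long (y), 28 high above the plate (rib top 33 above the underside). Origin at the centre of its underside, z up out of the rib side. At the start it lies flat on the drawer floor, rib up. Both ends are alike: either may go under the lip.
- edge_a (a point): Middle of the cover's end face at its -x end (x = -75, y = 0, z = 2.5 mm in the cover's frame).
- edge_b (a point): Middle of the cover's end face at its +x end (x = +75, y = 0, z = 2.5 mm in the cover's frame).
- canister: Bystander: blue enamel screw-top tin, 90 diameter x 96 high mm; origin at the centre of its underside.
- stapler: Bystander: grey steel stapler, 140 x 36 x 54 high mm; origin at the centre of its underside.
- eraser: Bystander: beige eraser, 60 x 26 x 14 mm; origin at the centre of its underside.
- lens: Bystander: round brass hand lens, 60 diameter x 9 mm with a 65 mm handle along its +x; origin at the centre of the round's underside.
- pocket_rule: Bystander: white plastic pocket slide rule, 150 x 40 x 12 mm; origin at the centre of its underside.
- ruler: Bystander: wooden ruler, 190 x 30 x 11 mm; origin at the centre of its underside.
- compass_box: Bystander: black compass box, 110 x 50 x 20 mm; origin at the centre of its underside.

How it is judged (in metres and radians):
On the way:
1. one end of the cover is at least 3 mm under the lip while the cover is still tilted more than 0.2 rad (((x of edge_a in the frame of well between -0.08 and -0.0675 m and z of edge_a in the frame of well between 0.032 and 0.043 m and y of edge_a in the frame of well between -0.02 and 0.02 m and angle between cover's own z axis and vertical between 0.2 and 0.9 rad) or (x of edge_b in the frame of well between -0.08 and -0.0675 m and z of edge_b in the frame of well between 0.032 and 0.043 m and y of edge_b in the frame of well between -0.02 and 0.02 m and angle between cover's own z axis and vertical between 0.2 and 0.9 rad))), for 0.1 s.
At the end, for the whole second after the job is handed in: The cover is at rest, flat (0.035 rad) on the seat, in line with the well (0.09 rad), centred to 6 mm along and 7 mm across, at most 2.5 mm high, each end at most 3 mm high, one end under the lip; the roller is out over the other (catch under 3 mm) (x of cover in the frame of well between -0.006 and 0.006 m and y of cover in the frame of well between -0.007 and 0.007 m and z of cover in the frame of well between 0.031 and 0.0365 m and z of each of edge_a, edge_b in the frame of well below 0.0395 m and angle between cover's own z axis and vertical below 0.035 rad and angle between the x axis of cover and the x axis of well, either way round below 0.09 rad and value of joint catch below 0.003 m and linear speed of cover below 0.02 m/s); the robot touches nothing.
It fails at once if another thing in the drawer is moved more than 30 mm (distance of any of canister, stapler, eraser, lens, pocket_rule, ruler, compass_box from where it was at the start of the episode above 0.03 m).
It also fails if it takes over 46 s, if anything falls off the work surface, if the arm or the gripper's body presses on something with over 40 N, if the wrist force passes 120 N, or if a joint passes its speed limit or range.

## Working session

There is one attempt and no reset: what is moved stays moved. The work goes in short steps, Python scripts to look and compute and a tool call to move; the robot and the scene stay as the last step left them, time stands still between calls to the robot, and variables do not carry over. Pictures are saved under pics/ and viewed, about 8 in all and at most 12, crops included, and the job is handed in when it is done.

Besides the shell and the picture viewer there is one more tool, called after "Request:" in YAML: its name, and indented under it one key for each argument. jog_arm: Moves the arm, as the interface text tells. Its arguments: {"type":"object","properties":{"plan":{"type":"array","items":{"type":"object","properties":{"ax":{"type":"number"},"ay":{"type":"number"},"az":{"type":"number"},"tx":{"type":"number"},"ty":{"type":"number"},"tz":{"type":"number"},"fingers":{"type":"number"}}}},"squeeze":{"type":"number"}},"required":["plan"]}

```bash
mkdir -p pics; ls; python3 - <<'E'
from rig import arm,optics
import cv2,numpy as np
o=arm.get_obs();print({k:np.round(v,3) for k,v in o.items()})
ims=[]
for n in("scene","top"):
    s=optics.snapshot(n);np.savez(f"{n}0.npz",**s);print(n,s["intrinsics"].tolist(),np.round(s["T"],3).tolist())
    cv2.imwrite(f"pics/{n}0.png",s["color"][:,:,::-1])
E
```

```text
pics
{'clock': np.float64(0.0), 'qpos': array([ 1.536,  0.502, -0.427,  1.551,  0.221,  1.138, -0.21 ]), 'joint_velocities': array([-0.   , -0.001, -0.   ,  0.   ,  0.   ,  0.   , -0.002]), 'effort': array([-1.0000e-03, -5.6660e+01, -5.8160e+00, -2.7912e+01, -6.8000e-02,
        3.1000e-02,  0.0000e+00]), 'eef_pos': array([ 190.477, -620.864,  291.163]), 'tcp_rot': array([ 0.989,  0.148, -0.   , -0.001]), 'ft_force': array([-0.869, -0.096, -0.249]), 'torque': array([-0.03 , -0.01 , -0.008]), 'gripper_width': np.float64(91.867)}
scene [[607.1702002148436, 0.0, 305.9100062763609], [0.0, 607.1702002148436, 219.56425716265758], [0.0, 0.0, 1.0]] [[0.612, 0.461, -0.643, 1346.468], [0.791, -0.357, 0.498, -599.348], [-0.0, -0.813, -0.583, 794.262], [0.0, 0.0, 0.0, 1.0]]
top [[574.6858239843613, 0.0, 314.9987592605226], [0.0, 574.6858239843613, 236.40046054935104], [0.0, 0.0, 1.0]] [[-0.028, -0.983, 0.179, 394.361], [-1.0, 0.029, 0.0, 7.771], [-0.006, -0.179, -0.984, 1184.893], [0.0, 0.0, 0.0, 1.0]]
```

View pics/top0.png

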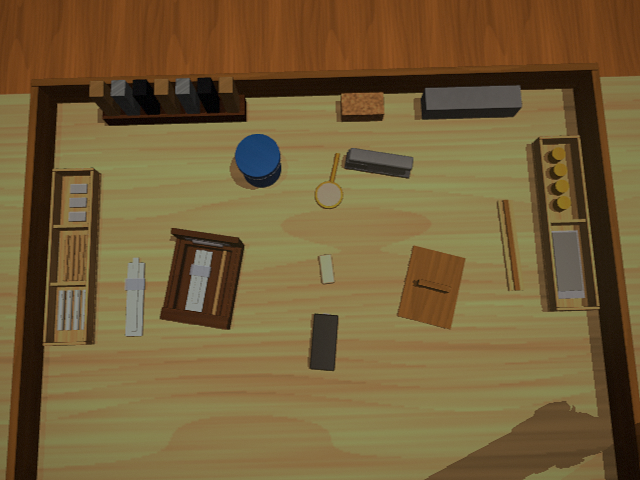

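View pics/scene0.png

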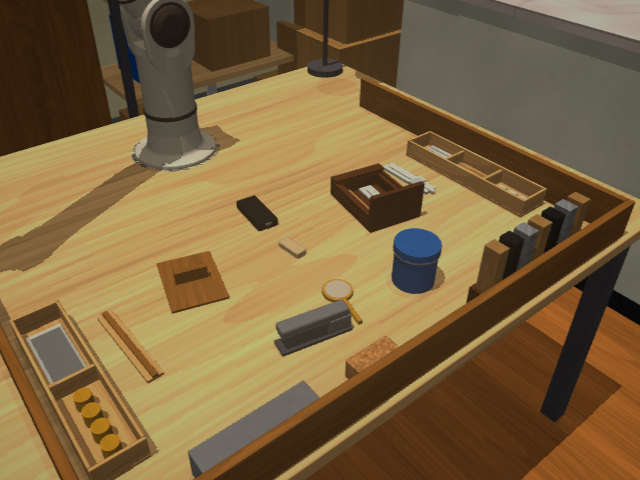

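The top view shows the cover at about (432,287) with its rib along roughly (415,283)-(450,291). The well is at about (203,280), with its back board at the top (170,232)-(243,240) and its lip at the bottom (162,318)-(230,328). The scene view agrees.

```bash
cat > h.py <<'E'
import numpy as np,cv2
from rig import arm,optics
from scipy.spatial.transform import Rotation as R
def ray(s,uv):
    d=np.linalg.inv(s["intrinsics"])@np.array([uv[0],uv[1],1.]);return s["T"][:3,3],s["T"][:3,:3]@d
def onz(s,uv,z):
    o,d=ray(s,uv);return o+d*(z-o[2])/d[2]
def proj(s,p):
    q=s["T"][:3,:3].T@(np.asarray(p,float)-s["T"][:3,3]);q=s["intrinsics"]@q;return q[:2]/q[2]
def tcp():
    o=arm.get_obs();return np.array(o["eef_pos"]),R.from_quat(o["tcp_rot"]),o
E
python3 - <<'E'
from h import *
s=dict(np.load("top0.npz"));im=s["color"]
hsv=cv2.cvtColor(im,cv2.COLOR_RGB2HSV)
print([hsv[y,x].tolist() for x,y in((432,310),(440,260),(380,300),(222,325),(205,235))])
a=im[235:340,390:475];b=im[220:340,150:255]
c=cv2.resize(b,None,fx=5,fy=5,interpolation=cv2.INTER_CUBIC)
cv2.imwrite("pics/well.png",c[:,:,::-1])
m=cv2.inRange(hsv,(3,120,60),(14,255,200));m[:235]=0;m[340:]=0;m[:,:390]=0;m[:,475:]=0
cs,_=cv2.findContours(m,0,1);k=max(cs,key=cv2.contourArea);r=cv2.minAreaRect(k);print(r)
bp=cv2.boxPoints(r);W=np.array([onz(s,p,5) for p in bp]);print(W.round(1),W.mean(0))
for i in range(4):
    d=W[(i+1)%4]-W[i];print(np.linalg.norm(d),np.degrees(np.arctan2(d[1],d[0])))
E
```

```text
[[15, 181, 113], [15, 191, 119], [23, 114, 143], [13, 182, 70], [12, 182, 66]]
((440.5, 279.5), (5.0, 3.0), 90.0)
[[ 516.5 -244.3    5. ]
 [ 516.4 -250.5    5. ]
 [ 506.1 -249.8    5. ]
 [ 506.2 -243.6    5. ]] [ 511.3021525  -247.05128606    5.        ]
6.165819987831519 -91.66021593454808
10.316435531528871 176.11489136638139
6.1562319736105 88.34261022502685
10.31637119775491 -3.831832674775873
```

View pics/well.png

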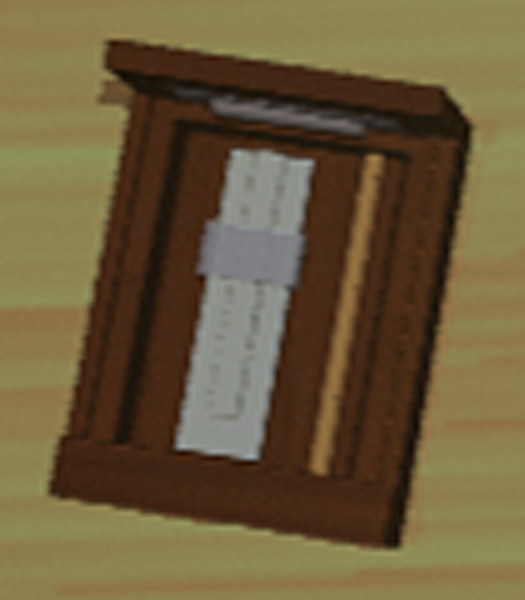

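The zoomed well (5x) shows the lip's outer top corners at (50,494) and (388,547), and the back board's far top corners at (107,40) and (443,88). The roller is at about (290,115).

```bash
python3 - <<'E'
from h import *
s=dict(np.load("top0.npz"));im=s["color"]
P=[((50,494),48),((388,547),48),((107,40),89),((443,88),89),((63,437),48),((402,489),48)]
M=np.array([[-88.5,67],[-88.5,-67],[88.5,67],[88.5,-67],[-64.5,67],[-64.5,-67]])
W=np.array([onz(s,(u/5+149.6,v/5+219.6),z)[:2] for (u,v),z in P]);print(W.round(1))
for idx in ([0,1,2,3],range(6)):
    A,B=M[idx]-M[idx].mean(0),W[idx]-W[idx].mean(0)
    th=np.arctan2((A[:,0]*B[:,1]-A[:,1]*B[:,0]).sum(),(A*B).sum());c,sn=np.cos(th),np.sin(th);Rm=np.array([[c,-sn],[sn,c]])
    t=W[idx].mean(0)-Rm@M[idx].mean(0);print("well",t,np.degrees(th));print((W-M@Rm.T-t).round(1).tolist())
hsv=cv2.cvtColor(im,cv2.COLOR_RGB2HSV)
m=cv2.inRange(hsv,(5,150,40),(19,255,200));m[:235]=0;m[340:]=0;m[:,:390]=0;m[:,475:]=0
m=cv2.morphologyEx(m,cv2.MORPH_OPEN,np.ones((3,3)))
cs,_=cv2.findContours(m,0,1);k=max(cs,key=cv2.contourArea);r=cv2.minAreaRect(k);print(r)
W=np.array([onz(s,p,5) for p in cv2.boxPoints(r)]);print(W.round(1),W.mean(0))
for i in range(2):
    d=W[(i+1)%4]-W[i];print(np.linalg.norm(d),np.degrees(np.arctan2(d[1],d[0])))
E
```

```text
[[446.5 317.9]
 [422.2 185.1]
 [619.3 288. ]
 [596.4 157.2]
 [468.7 313.2]
 [444.5 179.6]]
well [521.11237615 237.04293295] -9.710626862354339
[[1.4, -0.2], [-0.4, -0.8], [-0.4, -0.2], [-0.6, 1.1], [-0.2, -0.8], [-1.7, -2.3]]
well [520.80014293 236.55300888] -9.657254816366914
[[1.7, 0.4], [-0.1, -0.2], [-0.0, 0.2], [-0.4, 1.6], [0.2, -0.2], [-1.4, -1.7]]
((431.3258056640625, 286.9213562011719), (54.86572265625, 73.30420684814453), 12.994616508483887)
[[ 438.6 -152.3    5. ]
 [ 584.7 -194.5    5. ]
 [ 555.6 -303.5    5. ]
 [ 410.8 -259.1    5. ]] [ 497.43120814 -227.35242033    5.        ]
152.01556185699422 -16.087815090345096
112.80074399795109 -104.94437235904958
```

```bash
cat >> h.py <<'E'
def Rdown(yaw_y,tilt=0):
    # tool y along heading yaw_y (rad), z down; then leaned so +heading end is raised by tilt
    y=np.array([np.cos(yaw_y),np.sin(yaw_y),0]);z=np.array([0,0,-1.]);x=np.cross(y,z)
    return R.from_rotvec(-tilt*np.cross([0,0,1],y))*R.from_matrix(np.c_[x,y,z])
def plan(pos,Rt,n,frac=1):
    "rows in tool axes (cm / rad) from the measured pose to the target, interpolated"
    p,Rc,o=tcp();rv=(Rc.inv()*Rt).as_rotvec()
    print("err mm",np.round(np.asarray(pos)-p,1),"turn",rv.round(3),"t",round(float(o["clock"]),2),"F",np.round(o["ft_force"],1),"w",round(float(o["gripper_width"]),1))
    print("per row a",(rv/n).round(3).tolist())
    for i in range(n):
        Ri=Rc*R.from_rotvec(rv*i/n);print((Ri.inv().apply((np.asarray(pos)-p)/n)/10).round(2).tolist())
E
python3 - <<'E'
from h import *
plan([497.4,-227.4,180],Rdown(np.radians(-15.8)),10)
E
```

```text
err mm [ 306.9  393.5 -111.3] turn [-0.002 -0.001 -0.997] t 0.1 F [-0.1 -0.9 -1. ] w 91.9
per row a [-0.0, -0.0, -0.1]
[4.09, -2.86, 1.12]
[4.35, -2.44, 1.12]
[4.57, -1.99, 1.12]
[4.75, -1.53, 1.12]
[4.88, -1.05, 1.12]
[4.96, -0.56, 1.11]
[4.99, -0.06, 1.11]
[4.97, 0.44, 1.11]
[4.9, 0.93, 1.11]
[4.79, 1.41, 1.11]
```

Request:
jog_arm:
  plan:
    - {"az": -0.1,"tx": 4.1,"ty": -2.9,"tz": 1.1}
    - {"az": -0.1,"tx": 4.4,"ty": -2.4,"tz": 1.1}
    - {"az": -0.1,"tx": 4.6,"ty": -2.0,"tz": 1.1}
    - {"az": -0.1,"tx": 4.8,"ty": -1.5,"tz": 1.1}
    - {"az": -0.1,"tx": 4.9,"ty": -1.0,"tz": 1.1}
    - {"az": -0.1,"tx": 5.0,"ty": -0.6,"tz": 1.1}
    - {"az": -0.1,"tx": 5.0,"ty": -0.1,"tz": 1.1}
    - {"az": -0.1,"tx": 5.0,"ty": 0.4,"tz": 1.1}
    - {"az": -0.1,"tx": 4.9,"ty": 0.9,"tz": 1.1}
    - {"az": -0.1,"tx": 4.8,"ty": 1.4,"tz": 1.1}

```text
invalid input
```

```bash
python3 - <<'E'
from h import *
plan([497.4,-227.4,180],Rdown(np.radians(-15.8)),4);print(np.round(arm.get_obs()["qpos"],2))
s=optics.snapshot("wrist");np.savez("w1.npz",**s);cv2.imwrite("pics/w1.png",s["color"][:,:,::-1])
E
```

```text
err mm [ 306.9  393.5 -111.3] turn [-0.002 -0.001 -0.997] t 0.1 F [-0.1 -0.9 -1. ] w 91.9
per row a [-0.0, -0.0, -0.249]
[10.22, -7.15, 2.8]
[11.67, -4.41, 2.79]
[12.4, -1.39, 2.79]
[12.36, 1.71, 2.78]
[ 1.54  0.5  -0.43  1.55  0.22  1.14 -0.21]
```

Request:
jog_arm:
  plan:
    - {"ax": 0,"ay": 0,"az": -0.1,"tx": 4.1,"ty": -2.9,"tz": 1.1,"fingers": -1}
    - {"ax": 0,"ay": 0,"az": -0.1,"tx": 4.4,"ty": -2.4,"tz": 1.1,"fingers": -1}
    - {"ax": 0,"ay": 0,"az": -0.1,"tx": 4.6,"ty": -2.0,"tz": 1.1,"fingers": -1}
    - {"ax": 0,"ay": 0,"az": -0.1,"tx": 4.8,"ty": -1.5,"tz": 1.1,"fingers": -1}
    - {"ax": 0,"ay": 0,"az": -0.1,"tx": 4.9,"ty": -1.0,"tz": 1.1,"fingers": -1}
    - {"ax": 0,"ay": 0,"az": -0.1,"tx": 5.0,"ty": -0.6,"tz": 1.1,"fingers": -1}
    - {"ax": 0,"ay": 0,"az": -0.1,"tx": 5.0,"ty": -0.1,"tz": 1.1,"fingers": -1}
    - {"ax": 0,"ay": 0,"az": -0.1,"tx": 5.0,"ty": 0.4,"tz": 1.1,"fingers": -1}
    - {"ax": 0,"ay": 0,"az": -0.1,"tx": 4.9,"ty": 0.9,"tz": 1.1,"fingers": -1}
    - {"ax": 0,"ay": 0,"az": -0.1,"tx": 4.8,"ty": 1.4,"tz": 1.1,"fingers": -1}

```text
clock: 1.4
eef_pos: [498.1, -215.7, 176.5]
tcp_rot: [0.791, 0.612, -0.001, 0.0]
ft_force: [1.5, -0.3, 0.3]
gripper_width: 91.6
```

```bash
python3 - <<'E'
from h import *
plan([497.4,-227.4,180],Rdown(np.radians(-15.8)),4);print(np.round(arm.get_obs()["qpos"],2))
E
```

```text
err mm [ -0.7 -11.7   3.5] turn [-0.001  0.002  0.023] t 1.4 F [ 1.5 -0.3  0.3] w 91.6
per row a [-0.0, 0.001, 0.006]
[-0.29, 0.06, -0.09]
[-0.29, 0.06, -0.09]
[-0.29, 0.06, -0.09]
[-0.29, 0.06, -0.09]
[ 0.93  0.53 -0.73  1.91  0.46  0.87 -0.28]
```

Request:
jog_arm:
  plan:
    - {"ax": 0,"ay": 0,"az": 0.023,"tx": -1.15,"ty": 0.25,"tz": 2.5,"fingers": -1}
    - {"ax": 0,"ay": 0,"az": 0,"tx": 0,"ty": 0,"tz": 3.0,"fingers": -1}
    - {"ax": 0,"ay": 0,"az": 0,"tx": 0,"ty": 0,"tz": 2.0,"fingers": -1}
    - {"ax": 0,"ay": 0,"az": 0,"tx": 0,"ty": 0,"tz": 0,"fingers": -1}
  squeeze: 30

```text
clock: 1.9
eef_pos: [500.7, -221.6, 98.8]
tcp_rot: [0.795, 0.607, 0.0, -0.001]
ft_force: [0.0, -0.2, -0.2]
gripper_width: 91.5
```

```bash
python3 - <<'E'
from h import *
plan([497.4,-227.4,75],Rdown(np.radians(-15.8)),1)
s=optics.snapshot("wrist");np.savez("w1.npz",**s);cv2.imwrite("pics/w1.png",s["color"][:,:,::-1])
print(s["T"].round(2).tolist(),s["intrinsics"].tolist())
E
```

```text
err mm [ -3.3  -5.8 -23.8] turn [-0.001 -0.001  0.01 ] t 1.9 F [ 0.  -0.2 -0.2] w 91.5
per row a [-0.001, -0.001, 0.01]
[-0.65, -0.17, 2.38]
[[0.96, -0.25, -0.07, 519.45], [-0.26, -0.93, -0.26, -151.25], [-0.0, 0.27, -0.96, 191.96], [0.0, 0.0, 0.0, 1.0]] [[362.29179806872435, 0.0, 318.15141402872126], [0.0, 362.29179806872435, 239.7959568620046], [0.0, 0.0, 1.0]]
```

View pics/w1.png

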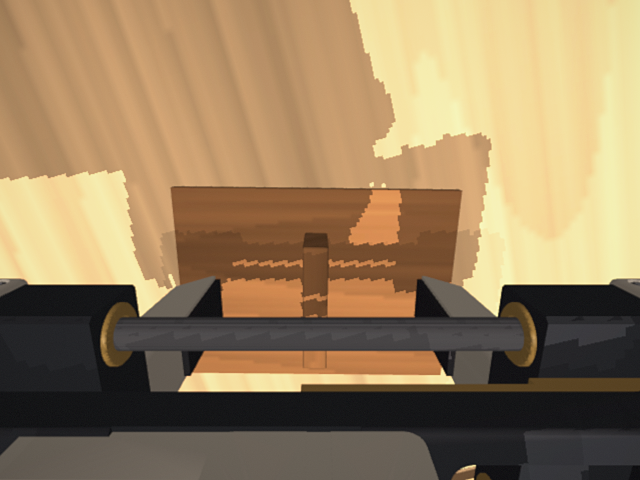

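```bash
python3 - <<'E'
from h import *
s=dict(np.load("w1.npz"))
a,b=onz(s,(315.5,247),33),onz(s,(315,368),33);print("rib",a,b,(a+b)/2,np.linalg.norm(a-b))
c=[onz(s,p,5) for p in((172,187),(461,190),(439,374),(192,374))];print(np.round(c,1),np.mean(c,0));print(np.degrees(np.arctan2(*(c[1]-c[0])[1::-1])))
plan((np.array([*((a+b)/2)[:2],75])),Rdown(np.radians(-15.8)),1)
E
```

```text
rib [ 505.7577758  -196.78913781   33.        ] [ 488.63883868 -258.20503598   33.        ] [ 497.19830724 -227.49708689   33.        ] 63.757121603764055
[[ 440.6 -154.3    5. ]
 [ 583.9 -194.9    5. ]
 [ 553.5 -300.5    5. ]
 [ 411.3 -261.7    5. ]] [ 497.32251318 -227.86330863    5.        ]
-15.82863927848257
err mm [ -4.2  -5.8 -24.7] turn [ 0.001 -0.001  0.01 ] t 1.95 F [-0.4  0.8 -0.4] w 92.1
per row a [0.001, -0.001, 0.01]
[-0.67, -0.25, 2.47]
```

The wrist view shows the rib centred between the open fingers, from (315,247) to (315,368). Its position agrees with the top view to 1 mm.

Request:
jog_arm:
  plan:
    - {"ax": 0,"ay": 0,"az": 0.01,"tx": -0.67,"ty": -0.25,"tz": 1.2,"fingers": -1}
    - {"ax": 0,"ay": 0,"az": 0,"tx": -0.2,"ty": 0,"tz": 1.0,"fingers": -1}
    - {"ax": 0,"ay": 0,"az": 0,"tx": 0,"ty": 0,"tz": 0.5,"fingers": -1}
    - {"ax": 0,"ay": 0,"az": 0,"tx": 0,"ty": 0,"tz": 0,"fingers": -1}

```text
clock: 2.45
eef_pos: [497.3, -231.8, 73.0]
tcp_rot: [0.798, 0.602, 0.001, 0.002]
ft_force: [0.4, -1.0, 1.0]
gripper_width: 92.0
```

```bash
python3 - <<'E'
from h import *
plan([497.2,-227.5,74],Rdown(np.radians(-15.8)),1)
E
```

```text
err mm [-0.1  4.3  1. ] turn [ 0.005  0.    -0.003] t 2.45 F [ 0.4 -1.   1. ] w 92.0
per row a [0.005, 0.0, -0.003]
[0.41, -0.12, -0.1]
```

Request:
jog_arm:
  plan:
    - {"ax": 0,"ay": 0,"az": 0,"tx": 0.4,"ty": -0.1,"tz": -0.1,"fingers": -1}
    - {"ax": 0,"ay": 0,"az": 0,"tx": 0,"ty": 0,"tz": 0,"fingers": 1}
    - {"ax": 0,"ay": 0,"az": 0,"tx": 0,"ty": 0,"tz": 0,"fingers": 1}
    - {"ax": 0,"ay": 0,"az": 0,"tx": 0,"ty": 0,"tz": 0,"fingers": 1}
    - {"ax": 0,"ay": 0,"az": 0,"tx": 0,"ty": 0,"tz": 0,"fingers": 1}
    - {"ax": 0,"ay": 0,"az": 0,"tx": 0,"ty": 0,"tz": 0,"fingers": 1}
    - {"ax": 0,"ay": 0,"az": 0,"tx": 0,"ty": 0,"tz": 0,"fingers": 1}
    - {"ax": 0,"ay": 0,"az": 0,"tx": 0,"ty": 0,"tz": 0,"fingers": 1}
  squeeze: 30

```text
clock: 3.45
eef_pos: [498.2, -227.1, 75.1]
tcp_rot: [0.798, 0.602, 0.002, 0.003]
ft_force: [0.2, -0.5, -0.1]
gripper_width: 26.6
```

Request:
jog_arm:
  plan:
    - {"ax": 0,"ay": 0,"az": 0,"tx": 0,"ty": 0,"tz": 0,"fingers": 1}
    - {"ax": 0,"ay": 0,"az": 0,"tx": 0,"ty": 0,"tz": 0,"fingers": 1}
    - {"ax": 0,"ay": 0,"az": 0,"tx": 0,"ty": 0,"tz": 0,"fingers": 1}
    - {"ax": 0,"ay": 0,"az": 0,"tx": 0,"ty": 0,"tz": 0,"fingers": 1}

```text
clock: 3.95
eef_pos: [498.1, -227.1, 75.2]
tcp_rot: [0.798, 0.602, 0.002, 0.002]
ft_force: [-0.2, 0.5, 1.1]
gripper_width: 11.8
```

```bash
python3 - <<'E'
from h import *
p,Rc,o=tcp();print(p,Rc.as_quat(),o["gripper_width"],o["ft_force"])
y=Rc.apply([0,1,0]);print("yaw y",np.degrees(np.arctan2(y[1],y[0])))
plan([498,-227,210],Rdown(np.radians(-15.8)),3)
E
```

```text
[ 498.10307558 -227.12127617   75.16289628] [0.79824573 0.60232475 0.00161188 0.00246266] 11.817041307883901 [-0.15251942  0.51779052  1.05691223]
yaw y -15.926404645407418
err mm [-1.000e-01  1.000e-01  1.348e+02] turn [ 0.006  0.    -0.002] t 3.95 F [-0.2  0.5  1.1] w 11.8
per row a [0.002, 0.0, -0.001]
[0.0, 0.02, -4.49]
[0.0, 0.01, -4.49]
[0.0, 0.0, -4.49]
```

```bash
cat >> h.py <<'E'
WX=np.array([521,236.8]);YAW=np.radians(-9.7);OFF=np.array([0.,75.2]);DY=0.
def hook(xa,za,deg,y=0):
    t=np.radians(deg);c,s=np.cos(t),np.sin(t);u,v=75+OFF[0],OFF[1]
    x=xa+u*c-v*s;z=za+u*s+v*c
    h=np.array([np.cos(YAW),np.sin(YAW)]);n=np.array([-h[1],h[0]])
    return np.r_[WX+x*h+(y+DY)*n,z],Rdown(YAW,t)
def where():
    p,Rc,o=tcp();h=np.array([np.cos(YAW),np.sin(YAW)]);n=np.array([-h[1],h[0]])
    y=Rc.apply([0,1,0]);t=np.arcsin(y[2]);c,s=np.cos(t),np.sin(t);d=p[:2]-WX
    u,v=75+OFF[0],OFF[1]
    print("xa %.1f za %.1f y %.1f deg %.2f yawerr %.2f"%(d@h-u*c+v*s,p[2]-u*s-v*c,d@n-DY,np.degrees(t),np.degrees(np.arctan2(y[1],y[0])-YAW)),"t %.2f w %.1f F"%(o["clock"],o["gripper_width"]),np.round(o["ft_force"],1))
E
python3 - <<'E'
from h import *
where();p,q=hook(-60,100,25);print(p);plan(p,q,10)
E
```

```text
xa -19.0 za -0.5 y -461.1 deg 0.34 yawerr -6.23 t 3.95 w 11.8 F [-0.2  0.5  1.1]
[497.53255983 240.81136301 199.85071522]
err mm [ -0.6 467.9 124.7] turn [-0.43   0.024 -0.107] t 3.95 F [-0.2  0.5  1.1] w 11.8
per row a [-0.043, 0.002, -0.011]
[4.5, -1.28, -1.26]
[4.51, -1.18, -1.3]
[4.53, -1.07, -1.34]
[4.54, -0.97, -1.37]
[4.56, -0.86, -1.4]
[4.57, -0.75, -1.42]
[4.58, -0.64, -1.44]
[4.59, -0.53, -1.45]
[4.6, -0.42, -1.46]
[4.61, -0.3, -1.47]
```

Request:
jog_arm:
  plan:
    - {"ax": 0,"ay": 0,"az": 0,"tx": 0,"ty": 0,"tz": -4,"fingers": 1}
    - {"ax": 0,"ay": 0,"az": 0,"tx": 0,"ty": 0,"tz": -5,"fingers": 1}
    - {"ax": 0,"ay": 0,"az": 0,"tx": 0,"ty": 0,"tz": -4,"fingers": 1}

```text
clock: 4.32
eef_pos: [494.8, -225.8, 204.2]
tcp_rot: [0.798, 0.603, 0.0, -0.002]
ft_force: [-0.1, -1.3, -0.8]
gripper_width: 11.8
```

```bash
python3 - <<'E'
from h import *
p,q=hook(-58,110,26);plan(p,q,10)
E
```

```text
err mm [  3.  466.6   6.3] turn [-0.456  0.022 -0.107] t 4.33 F [-0.1 -1.3 -0.8] w 11.8
per row a [-0.046, 0.002, -0.011]
[4.5, -1.25, -0.05]
[4.51, -1.2, -0.09]
[4.52, -1.14, -0.14]
[4.53, -1.09, -0.18]
[4.55, -1.03, -0.22]
[4.56, -0.97, -0.25]
[4.57, -0.91, -0.29]
[4.58, -0.85, -0.32]
[4.59, -0.78, -0.34]
[4.6, -0.72, -0.37]
```

Request:
jog_arm:
  plan:
    - {"ax": -0.046,"ay": 0,"az": -0.011,"tx": 4.5,"ty": -1.2,"tz": -0.1,"fingers": 1}
    - {"ax": -0.046,"ay": 0,"az": -0.011,"tx": 4.5,"ty": -1.2,"tz": -0.1,"fingers": 1}
    - {"ax": -0.046,"ay": 0,"az": -0.011,"tx": 4.5,"ty": -1.1,"tz": -0.15,"fingers": 1}
    - {"ax": -0.046,"ay": 0,"az": -0.011,"tx": 4.5,"ty": -1.1,"tz": -0.2,"fingers": 1}
    - {"ax": -0.046,"ay": 0,"az": -0.011,"tx": 4.55,"ty": -1.0,"tz": -0.2,"fingers": 1}
    - {"ax": -0.046,"ay": 0.005,"az": -0.011,"tx": 4.55,"ty": -1.0,"tz": -0.25,"fingers": 1}
    - {"ax": -0.046,"ay": 0.005,"az": -0.011,"tx": 4.6,"ty": -0.9,"tz": -0.3,"fingers": 1}
    - {"ax": -0.046,"ay": 0.005,"az": -0.011,"tx": 4.6,"ty": -0.85,"tz": -0.3,"fingers": 1}
    - {"ax": -0.046,"ay": 0.005,"az": -0.011,"tx": 4.6,"ty": -0.8,"tz": -0.35,"fingers": 1}
    - {"ax": -0.046,"ay": 0,"az": -0.011,"tx": 4.6,"ty": -0.7,"tz": -0.35,"fingers": 1}

```text
clock: 5.58
eef_pos: [502.2, 247.8, 210.8]
tcp_rot: [0.743, 0.625, 0.152, 0.184]
ft_force: [0.7, 0.6, -1.1]
gripper_width: 11.8
```

```bash
python3 - <<'E'
from h import *
where();p,q=hook(-58,110,26);plan(p,q,2)
print(np.round(arm.get_obs()["qpos"],2))
E
```

```text
xa -51.9 za 109.3 y 7.6 deg 27.67 yawerr -0.08 t 5.58 w 11.8 F [ 0.7  0.6 -1.1]
err mm [-4.4 -7.  -0.3] turn [ 0.029  0.006 -0.001] t 5.58 F [ 0.7  0.6 -1.1] w 11.8
per row a [0.015, 0.003, -0.001]
[-0.38, -0.15, -0.06]
[-0.38, -0.15, -0.06]
[-0.12  0.37 -0.68  2.11  1.06  0.71 -1.73]
```

Request:
jog_arm:
  plan:
    - {"ax": 0.029,"ay": 0.006,"az": 0,"tx": -0.75,"ty": -0.3,"tz": -0.1,"fingers": 1}
    - {"ax": 0,"ay": 0,"az": 0,"tx": 0,"ty": 0,"tz": 0,"fingers": 1}
    - {"ax": 0,"ay": 0,"az": 0,"tx": 0,"ty": 0,"tz": 0,"fingers": 1}

```text
clock: 5.95
eef_pos: [494.7, 249.1, 209.8]
tcp_rot: [0.741, 0.633, 0.147, 0.169]
ft_force: [-0.1, -1.2, -1.3]
gripper_width: 11.7
```

```bash
python3 - <<'E'
from h import *
where()
a=optics.snapshot("wrist");b=optics.snapshot("scene");np.savez("w2.npz",**a);np.savez("s2.npz",**b)
im=np.zeros((480,800,3),np.uint8)
im[:, :400]=cv2.resize(a["color"],(400,300)).repeat(1,0)[:1].repeat(480,0)*0
im[:300,:400]=cv2.resize(a["color"],(400,300))
c=b["color"][100:260,310:460];im[:427,400:800]=cv2.resize(c,(400,427),interpolation=cv2.INTER_CUBIC)
cv2.imwrite("pics/m2.png",im[:,:,::-1])
E
```

```text
xa -62.6 za 109.4 y 7.7 deg 25.91 yawerr 0.60 t 5.95 w 11.7 F [-0.1 -1.2 -1.3]
```

View pics/m2.png

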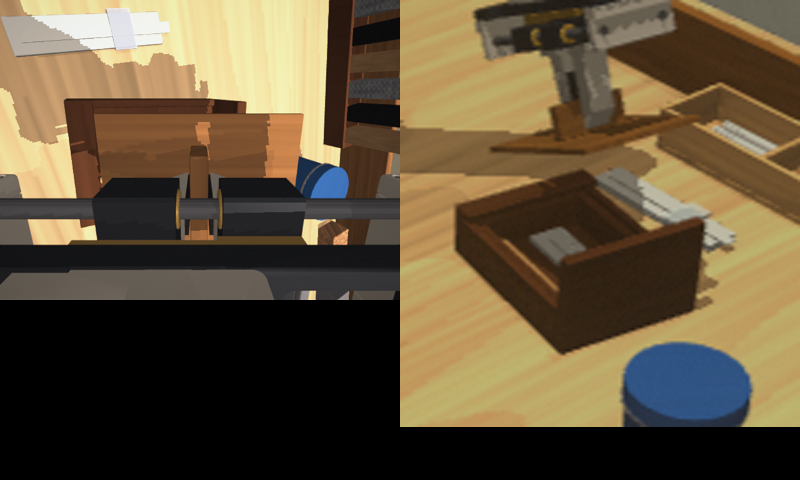

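```bash
python3 - <<'E'
from h import *
b=dict(np.load("s2.npz"))
h=np.array([np.cos(YAW),np.sin(YAW)]);n=np.array([-h[1],h[0]])
for x,y,z in((88.5,-67,89),(88.5,67,89),(-88.5,-67,48),(-88.5,-67,0),(88.5,-67,0)):
    u=proj(b,np.r_[WX+x*h+y*n,z]);print((x,y,z),((u-[310,100])*2.667+[400,0]).round(0))
p,q=hook(-59,80,26);plan(p,q,3)
E
```

```text
(88.5, -67, 89) [566. 266.]
(88.5, 67, 89) [704. 223.]
(-88.5, -67, 48) [452. 206.]
(-88.5, -67, 0) [451. 252.]
(88.5, -67, 0) [559. 357.]
err mm [  1.9  -7.2 -29.3] turn [-0.002 -0.009  0.008] t 6.05 F [ 0.2 -0.  -0.9] w 11.8
per row a [-0.001, -0.003, 0.003]
[-0.23, -0.34, 0.92]
[-0.23, -0.34, 0.92]
[-0.23, -0.34, 0.92]
```

The montage shows the cover held, tilted above the well. The well corners projected from my estimate fall on the seen corners, (565,265) and (704,222), to about 1 mm.

Request:
jog_arm:
  plan:
    - {"ax": 0,"ay": -0.01,"az": 0.008,"tx": -0.7,"ty": -0.6,"tz": 1.2,"fingers": 1}
    - {"ax": 0,"ay": 0,"az": 0,"tx": 0,"ty": -0.5,"tz": 1.2,"fingers": 1}
    - {"ax": 0,"ay": 0,"az": 0,"tx": 0,"ty": 0,"tz": 0,"fingers": 1}
    - {"ax": 0,"ay": 0,"az": 0,"tx": 0,"ty": 0,"tz": 0,"fingers": 1}

```text
clock: 6.55
eef_pos: [496.4, 237.8, 183.6]
tcp_rot: [0.747, 0.626, 0.144, 0.173]
ft_force: [0.7, 0.7, -1.3]
gripper_width: 11.5
```

```bash
python3 - <<'E'
from h import *
where();p,q=hook(-59,48,26);plan(p,q,3)
E
```

```text
xa -58.8 za 83.1 y -3.2 deg 26.03 yawerr -0.37 t 6.55 w 11.5 F [ 0.7  0.7 -1.3]
err mm [  0.4   3.1 -35.1] turn [ 0.     0.005 -0.006] t 6.55 F [ 0.7  0.7 -1.3] w 11.5
per row a [0.0, 0.002, -0.002]
[0.11, -0.52, 1.05]
[0.11, -0.52, 1.05]
[0.11, -0.52, 1.05]
```

Request:
jog_arm:
  plan:
    - {"ax": 0,"ay": 0.003,"az": -0.005,"tx": 0.2,"ty": -0.5,"tz": 1.0,"fingers": 1}
    - {"ax": 0,"ay": 0,"az": 0,"tx": 0,"ty": -0.5,"tz": 1.0,"fingers": 1}
    - {"ax": 0,"ay": 0,"az": 0,"tx": 0,"ty": -0.35,"tz": 0.7,"fingers": 1}
    - {"ax": 0,"ay": 0,"az": 0,"tx": 0,"ty": 0,"tz": 0,"fingers": 1}
    - {"ax": 0,"ay": 0,"az": 0,"tx": 0,"ty": 0,"tz": 0,"fingers": 1}

```text
clock: 7.18
eef_pos: [498.7, 240.0, 155.7]
tcp_rot: [0.746, 0.627, 0.147, 0.173]
ft_force: [0.4, 1.0, -1.3]
gripper_width: 11.8
```

```bash
python3 - <<'E'
from h import *
where();p,q=hook(-59,37,26);plan(p,q,1)
E
```

```text
xa -56.5 za 55.1 y -0.6 deg 26.27 yawerr -0.24 t 7.17 w 11.8 F [ 0.4  1.  -1.3]
err mm [ -1.9   0.9 -18.2] turn [ 0.005 -0.    -0.004] t 7.17 F [ 0.4  1.  -1.3] w 11.8
per row a [0.005, -0.0, -0.004]
[0.06, -0.99, 1.55]
```

Request:
jog_arm:
  plan:
    - {"ax": 0,"ay": 0,"az": 0,"tx": 0,"ty": -0.7,"tz": 0.8,"fingers": 1}
    - {"ax": 0,"ay": 0,"az": 0,"tx": 0,"ty": -0.35,"tz": 0.75,"fingers": 1}
    - {"ax": 0,"ay": 0,"az": 0,"tx": 0,"ty": 0,"tz": 0,"fingers": 1}
    - {"ax": 0,"ay": 0,"az": 0,"tx": 0,"ty": 0,"tz": 0,"fingers": 1}

```text
clock: 7.68
eef_pos: [497.2, 241.0, 138.2]
tcp_rot: [0.745, 0.626, 0.148, 0.174]
ft_force: [-0.5, 0.4, -1.8]
gripper_width: 11.7
```

```bash
python3 - <<'E'
from h import *
where();p,q=hook(-60,35,25);plan(p,q,1)
E
```

```text
xa -57.9 za 37.5 y 0.2 deg 26.40 yawerr -0.29 t 7.67 w 11.7 F [-0.5  0.4 -1.8]
err mm [ 0.3 -0.2 -3.4] turn [ 0.025 -0.002 -0.005] t 7.67 F [-0.5  0.4 -1.8] w 11.7
per row a [0.025, -0.002, -0.005]
[-0.02, -0.12, 0.32]
```

```bash
python3 - <<'E'
from h import *
p,q=hook(-67.5,35,24.5);plan(p,q,3)
E
```

```text
err mm [-6.2  0.9 -3.7] turn [ 0.033 -0.002 -0.005] t 7.67 F [-0.5  0.4 -1.8] w 11.7
per row a [0.011, -0.001, -0.002]
[-0.01, -0.24, 0.02]
[-0.01, -0.24, 0.02]
[-0.01, -0.24, 0.02]
```

Request:
jog_arm:
  plan:
    - {"ax": 0.02,"ay": 0,"az": -0.004,"tx": 0,"ty": -0.1,"tz": 0.3,"fingers": 1}
    - {"ax": 0,"ay": 0,"az": 0,"tx": 0,"ty": 0,"tz": 0,"fingers": 1}

```text
clock: 7.92
eef_pos: [498.1, 241.2, 135.7]
tcp_rot: [0.746, 0.629, 0.142, 0.167]
ft_force: [-0.4, -0.6, -0.1]
gripper_width: 11.7
```

```bash
python3 - <<'E'
from h import *
where()
p,q=hook(-67.5,35,24.5);plan(p,q,3)
E
```

```text
xa -59.0 za 35.7 y 0.5 deg 25.29 yawerr -0.05 t 7.92 w 11.7 F [-0.4 -0.6 -0.1]
err mm [-7.1  0.7 -1.2] turn [ 0.014 -0.002 -0.001] t 7.92 F [-0.4 -0.6 -0.1] w 11.7
per row a [0.005, -0.001, -0.0]
[-0.02, -0.23, -0.07]
[-0.02, -0.23, -0.06]
[-0.02, -0.23, -0.06]
```

Request:
jog_arm:
  plan:
    - {"ax": 0.005,"ay": 0,"az": 0,"tx": -0.02,"ty": -0.3,"tz": -0.08,"fingers": 1}
    - {"ax": 0.005,"ay": 0,"az": 0,"tx": -0.02,"ty": -0.3,"tz": -0.08,"fingers": 1}
    - {"ax": 0.005,"ay": 0,"az": 0,"tx": 0,"ty": -0.25,"tz": -0.06,"fingers": 1}
    - {"ax": 0,"ay": 0,"az": 0,"tx": 0,"ty": 0,"tz": 0,"fingers": 1}

```text
clock: 8.43
eef_pos: [488.8, 242.5, 134.5]
tcp_rot: [0.747, 0.63, 0.137, 0.161]
ft_force: [0.6, 0.5, -2.1]
gripper_width: 11.9
```

```bash
python3 - <<'E'
from h import *
where()
p,q=hook(-70,34.8,21);plan(p,q,3)
E
```

```text
xa -69.8 za 35.0 y 0.2 deg 24.43 yawerr -0.05 t 8.43 w 11.9 F [ 0.6  0.5 -2.1]
err mm [ 5.6 -1.1 -2.6] turn [ 0.06  -0.002 -0.001] t 8.43 F [ 0.6  0.5 -2.1] w 11.9
per row a [0.02, -0.001, -0.0]
[-0.01, 0.14, 0.16]
[-0.01, 0.14, 0.16]
[-0.01, 0.14, 0.15]
```

Request:
jog_arm:
  plan:
    - {"ax": 0.025,"ay": 0,"az": 0,"tx": 0,"ty": 0.12,"tz": 0.16,"fingers": 1}
    - {"ax": 0.025,"ay": 0,"az": 0,"tx": 0,"ty": 0.12,"tz": 0.16,"fingers": 1}
    - {"ax": 0.02,"ay": 0,"az": 0,"tx": 0,"ty": 0.1,"tz": 0.15,"fingers": 1}
    - {"ax": 0,"ay": 0,"az": 0,"tx": 0,"ty": 0,"tz": 0,"fingers": 1}

```text
clock: 8.93
eef_pos: [494.8, 241.2, 131.7]
tcp_rot: [0.753, 0.634, 0.115, 0.135]
ft_force: [0.3, -0.3, -0.0]
gripper_width: 11.9
```

```bash
python3 - <<'E'
from h import *
where()
p,q=hook(-72.5,34.8,14);plan(p,q,5)
s=optics.snapshot("scene");cv2.imwrite("pics/s3.png",cv2.resize(s["color"][60:260,290:490],(600,600),interpolation=cv2.INTER_CUBIC)[:,:,::-1])
E
```

```text
xa -70.6 za 35.0 y -0.1 deg 20.40 yawerr -0.06 t 8.93 w 11.9 F [ 0.3 -0.3 -0. ]
err mm [ 8.5 -1.4 -5.8] turn [ 0.112 -0.002 -0.001] t 8.93 F [ 0.3 -0.3 -0. ] w 11.9
per row a [0.022, -0.0, -0.0]
[0.0, 0.12, 0.17]
[0.0, 0.13, 0.17]
[0.0, 0.13, 0.16]
[0.0, 0.13, 0.16]
[0.0, 0.14, 0.16]
```

View pics/s3.png

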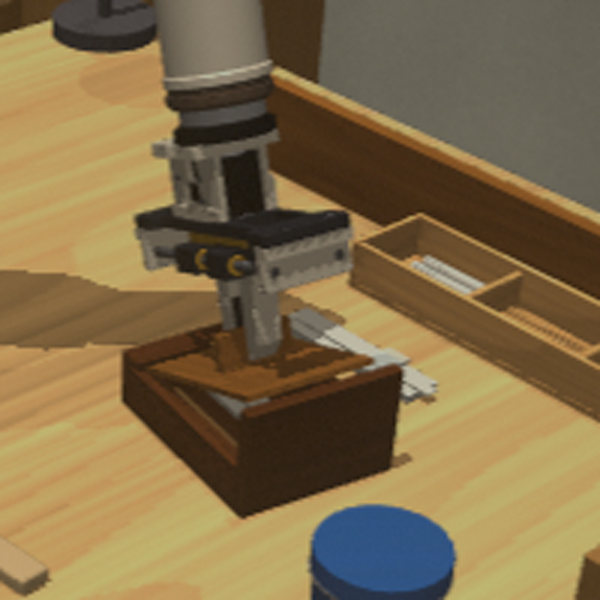

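The view shows the cover's low end under the lip at (150,365). Its far end is still up, just inside the back board at about (245,400)-(370,360).

Request:
jog_arm:
  plan:
    - {"ax": 0.022,"ay": 0,"az": 0,"tx": 0,"ty": 0.11,"tz": 0.17,"fingers": 1}
    - {"ax": 0.022,"ay": 0,"az": 0,"tx": 0,"ty": 0.11,"tz": 0.17,"fingers": 1}
    - {"ax": 0.022,"ay": 0,"az": 0,"tx": 0,"ty": 0.11,"tz": 0.16,"fingers": 1}
    - {"ax": 0.022,"ay": 0,"az": 0,"tx": 0,"ty": 0.11,"tz": 0.16,"fingers": 1}
    - {"ax": 0.022,"ay": 0,"az": 0,"tx": 0,"ty": 0.11,"tz": 0.16,"fingers": 1}
    - {"ax": 0,"ay": 0,"az": 0,"tx": 0,"ty": 0,"tz": 0,"fingers": 1}

```text
clock: 9.72
eef_pos: [500.7, 240.4, 125.4]
tcp_rot: [0.758, 0.641, 0.079, 0.093]
ft_force: [-0.0, 0.3, -0.5]
gripper_width: 11.7
```

```bash
python3 - <<'E'
from h import *
where()
p,q=hook(-74.5,34.5,7.5);plan(p,q,5)
E
```

```text
xa -75.1 za 34.2 y 0.1 deg 14.07 yawerr 0.19 t 9.72 w 11.7 F [-0.   0.3 -0.5]
err mm [10.5 -1.9 -6.6] turn [ 0.115 -0.001  0.003] t 9.72 F [-0.   0.3 -0.5] w 11.7
per row a [0.023, -0.0, 0.001]
[-0.0, 0.17, 0.18]
[-0.0, 0.18, 0.18]
[-0.0, 0.18, 0.17]
[-0.0, 0.19, 0.17]
[-0.0, 0.19, 0.16]
```

Request:
jog_arm:
  plan:
    - {"ax": 0.023,"ay": 0,"az": 0,"tx": 0,"ty": 0.18,"tz": 0.16,"fingers": 1}
    - {"ax": 0.023,"ay": 0,"az": 0,"tx": 0,"ty": 0.18,"tz": 0.16,"fingers": 1}
    - {"ax": 0.023,"ay": 0,"az": 0,"tx": 0,"ty": 0.18,"tz": 0.16,"fingers": 1}
    - {"ax": 0.02,"ay": 0,"az": 0,"tx": 0,"ty": 0.18,"tz": 0.16,"fingers": 1}
    - {"ax": 0.015,"ay": 0,"az": 0,"tx": 0,"ty": 0.18,"tz": 0.15,"fingers": 1}
    - {"ax": 0,"ay": 0,"az": 0,"tx": 0,"ty": 0,"tz": 0,"fingers": 1}

```text
clock: 10.48
eef_pos: [510.6, 238.8, 119.0]
tcp_rot: [0.761, 0.645, 0.044, 0.053]
ft_force: [0.7, -0.4, -0.9]
gripper_width: 11.7
```

```bash
python3 - <<'E'
from h import *
where()
p,q=hook(-74.5,34.3,6.5);plan(p,q,1)
E
```

```text
xa -74.6 za 34.3 y 0.2 deg 7.89 yawerr 0.27 t 10.47 w 11.7 F [ 0.7 -0.4 -0.9]
err mm [ 2.1 -0.6 -1.5] turn [0.024 0.001 0.005] t 10.47 F [ 0.7 -0.4 -0.9] w 11.7
per row a [0.024, 0.001, 0.005]
[-0.02, 0.19, 0.18]
```

Request:
jog_arm:
  plan:
    - {"ax": 0.015,"ay": 0,"az": 0.005,"tx": 0,"ty": 0.13,"tz": 0.12,"fingers": 1}
    - {"ax": 0.012,"ay": 0,"az": 0,"tx": 0,"ty": 0.1,"tz": 0.1,"fingers": 1}
    - {"ax": 0,"ay": 0,"az": 0,"tx": 0,"ty": 0,"tz": 0,"fingers": 1}

```text
clock: 10.85
eef_pos: [512.6, 238.8, 117.7]
tcp_rot: [0.763, 0.644, 0.035, 0.042]
ft_force: [-3.0, -1.0, 4.2]
gripper_width: 11.7
```

```bash
python3 - <<'E'
from h import *
where()
E
```

```text
xa -75.0 za 34.8 y 0.6 deg 6.23 yawerr 0.02 t 10.85 w 11.7 F [-3.  -1.   4.2]
```

Request:
jog_arm:
  plan:
    - {"ax": 0,"ay": 0,"az": 0,"tx": 0,"ty": 0,"tz": 0,"fingers": 0.4}
    - {"ax": 0,"ay": 0,"az": 0,"tx": 0,"ty": 0,"tz": 0,"fingers": 0.4}
    - {"ax": 0,"ay": 0,"az": 0,"tx": 0,"ty": 0,"tz": 0,"fingers": 0.4}
    - {"ax": 0,"ay": 0,"az": 0,"tx": 0,"ty": 0,"tz": -1.0,"fingers": 0.4}
    - {"ax": 0,"ay": 0,"az": 0,"tx": 0,"ty": 0,"tz": -3.0,"fingers": 0.4}
    - {"ax": 0,"ay": 0,"az": 0,"tx": 0,"ty": 0,"tz": -3.0,"fingers": 1}
    - {"ax": 0.1,"ay": 0,"az": 0,"tx": 0,"ty": 2.5,"tz": 0,"fingers": 1}
    - {"ax": 0,"ay": 0,"az": 0,"tx": 0,"ty": 2.5,"tz": 0,"fingers": 1}
    - {"ax": 0,"ay": 0,"az": 0,"tx": 0,"ty": 0,"tz": 0,"fingers": 1}

```text
clock: 11.98
eef_pos: [554.8, 233.2, 196.5]
tcp_rot: [0.763, 0.646, 0.003, 0.003]
ft_force: [-0.9, 0.0, -0.6]
gripper_width: 0.5
```

```bash
cat >> h.py <<'E'
def over(x,z,y=0):
    h=np.array([np.cos(YAW),np.sin(YAW)]);n=np.array([-h[1],h[0]]);return np.r_[WX+x*h+y*n,z],Rdown(YAW)
E
python3 - <<'E'
from h import *
where();p,q=over(48,125);plan(p,q,2)
s=optics.snapshot("scene");cv2.imwrite("pics/s4.png",cv2.resize(s["color"][60:260,290:490],(600,600),interpolation=cv2.INTER_CUBIC)[:,:,::-1])
E
```

```text
xa -40.5 za 120.7 y 2.2 deg 0.45 yawerr 0.23 t 11.97 w 0.5 F [-0.9  0.  -0.6]
err mm [ 13.6  -4.5 -71.5] turn [ 0.008 -0.001  0.004] t 11.97 F [-0.9  0.  -0.6] w 0.5
per row a [0.004, -0.001, 0.002]
[-0.12, 0.68, 3.58]
[-0.11, 0.69, 3.58]
```

View pics/s4.png

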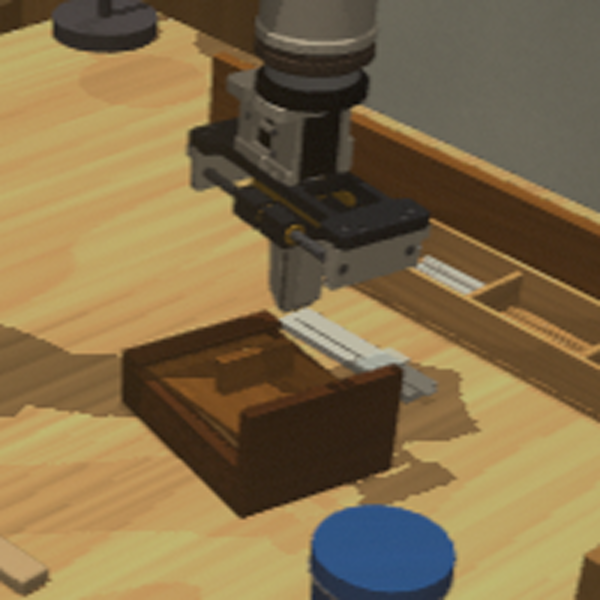

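The cover rests tilted on the roller at about (310,385), with its lip end tucked under. The fingers are shut and clear of it. Next I press near the far end.

Request:
jog_arm:
  plan:
    - {"ax": 0.008,"ay": 0,"az": 0.004,"tx": -0.2,"ty": 0.6,"tz": 2.5,"fingers": 1}
    - {"ax": 0,"ay": 0,"az": 0,"tx": 0,"ty": 0.5,"tz": 2.5,"fingers": 1}
    - {"ax": 0,"ay": 0,"az": 0,"tx": 0,"ty": 0,"tz": 0.8,"fingers": 1}
    - {"ax": 0,"ay": 0,"az": 0,"tx": 0,"ty": 0,"tz": 0,"fingers": 1}
    - {"ax": 0,"ay": 0,"az": 0,"tx": 0,"ty": 0,"tz": 0,"fingers": 1}

```text
clock: 12.65
eef_pos: [559.7, 232.5, 137.2]
tcp_rot: [0.762, 0.648, -0.001, -0.001]
ft_force: [0.3, -0.0, 0.2]
gripper_width: 0.3
```

```bash
python3 - <<'E'
from h import *
p,q=over(47,121);plan(p,q,1)
E
```

```text
err mm [  7.6  -3.6 -16.2] turn [-0.003 -0.     0.007] t 12.65 F [ 0.3 -0.   0.2] w 0.3
per row a [-0.003, -0.0, 0.007]
[-0.23, 0.82, 1.62]
```

Request:
jog_arm:
  plan:
    - {"ax": 0,"ay": 0,"az": 0.007,"tx": -0.2,"ty": 0.8,"tz": 0.6,"fingers": 1}
    - {"ax": 0,"ay": 0,"az": 0,"tx": 0,"ty": 0.1,"tz": 0.5,"fingers": 1}
    - {"ax": 0,"ay": 0,"az": 0,"tx": 0,"ty": 0,"tz": 0.2,"fingers": 1}
    - {"ax": 0,"ay": 0,"az": 0,"tx": 0,"ty": 0,"tz": 0,"fingers": 1}

```text
clock: 13.15
eef_pos: [569.7, 229.1, 124.7]
tcp_rot: [0.764, 0.645, 0.0, -0.001]
ft_force: [-1.0, -0.1, -0.3]
gripper_width: 0.4
```

```bash
python3 - <<'E'
from h import *
p,q=over(47,121);plan(p,q,1)
E
```

```text
err mm [-2.3 -0.2 -3.7] turn [-0.001 -0.001 -0.   ] t 13.15 F [-1.  -0.1 -0.3] w 0.4
per row a [-0.001, -0.001, -0.0]
[-0.06, -0.23, 0.37]
```

Request:
jog_arm:
  plan:
    - {"ax": 0,"ay": 0,"az": 0,"tx": 0,"ty": -0.2,"tz": 0.2,"fingers": 1}
    - {"ax": 0,"ay": 0,"az": 0,"tx": 0,"ty": 0,"tz": 0.2,"fingers": 1}
    - {"ax": 0,"ay": 0,"az": 0,"tx": 0,"ty": 0,"tz": 0.2,"fingers": 1}
    - {"ax": 0,"ay": 0,"az": 0,"tx": 0,"ty": 0,"tz": 0.2,"fingers": 1}

```text
clock: 13.65
eef_pos: [566.6, 230.1, 117.7]
tcp_rot: [0.764, 0.645, -0.0, -0.001]
ft_force: [-4.3, -2.0, 6.6]
gripper_width: 0.3
```

Request:
jog_arm:
  plan:
    - {"ax": 0,"ay": 0,"az": 0,"tx": 0,"ty": 0,"tz": 0.25,"fingers": 1}
    - {"ax": 0,"ay": 0,"az": 0,"tx": 0,"ty": 0,"tz": 0.25,"fingers": 1}
    - {"ax": 0,"ay": 0,"az": 0,"tx": 0,"ty": 0,"tz": 0.25,"fingers": 1}
    - {"ax": 0,"ay": 0,"az": 0,"tx": 0,"ty": 0,"tz": 0.25,"fingers": 1}

```text
clock: 14.15
eef_pos: [566.8, 230.1, 107.9]
tcp_rot: [0.764, 0.645, -0.0, -0.0]
ft_force: [-0.1, 1.2, 0.1]
gripper_width: 0.7
```

Request:
jog_arm:
  plan:
    - {"ax": 0,"ay": 0,"az": 0,"tx": 0,"ty": 0,"tz": 0.2,"fingers": 1}
    - {"ax": 0,"ay": 0,"az": 0,"tx": 0,"ty": 0,"tz": 0.2,"fingers": 1}
    - {"ax": 0,"ay": 0,"az": 0,"tx": 0,"ty": 0,"tz": 0.2,"fingers": 1}

```text
clock: 14.52
eef_pos: [566.7, 230.3, 104.8]
tcp_rot: [0.764, 0.645, -0.001, 0.001]
ft_force: [-7.2, -5.2, 22.8]
gripper_width: 0.6
```

Request:
jog_arm:
  plan:
    - {"ax": 0,"ay": 0,"az": 0,"tx": 0,"ty": 0,"tz": -1,"fingers": 1}
    - {"ax": 0,"ay": 0,"az": 0,"tx": 0,"ty": 0,"tz": -4,"fingers": 1}
    - {"ax": 0,"ay": 0,"az": 0,"tx": 0,"ty": 0,"tz": -5,"fingers": 1}
    - {"ax": 0,"ay": 0,"az": 0,"tx": -5,"ty": -3,"tz": -3,"fingers": 1}
    - {"ax": 0,"ay": 0,"az": 0,"tx": -6,"ty": -3,"tz": 0,"fingers": 1}
    - {"ax": 0,"ay": 0,"az": 0,"tx": -6,"ty": 0,"tz": 0,"fingers": 1}
    - {"ax": 0,"ay": 0,"az": 0,"tx": -6,"ty": 0,"tz": 0,"fingers": 1}
    - {"ax": 0,"ay": 0,"az": 0,"tx": 0,"ty": 0,"tz": 0,"fingers": 1}
    - {"ax": 0,"ay": 0,"az": 0,"tx": 0,"ty": 0,"tz": 0,"fingers": 1}

```text
clock: 15.65
eef_pos: [470.0, 12.4, 238.5]
tcp_rot: [0.764, 0.645, 0.001, 0.002]
ft_force: [0.5, 0.5, -0.2]
gripper_width: 0.4
```

```bash
python3 - <<'E'
from h import *
a=optics.snapshot("top");b=optics.snapshot("scene");np.savez("t5.npz",**a)
im=np.zeros((480,800,3),np.uint8)
im[:,:400]=cv2.resize(a["color"][220:340,152:252],(400,480),interpolation=cv2.INTER_CUBIC)
im[:,400:]=cv2.resize(b["color"][150:246,325:405],(400,480),interpolation=cv2.INTER_CUBIC)
cv2.imwrite("pics/f.png",im[:,:,::-1])
t0=dict(np.load("top0.npz"))["color"].astype(int);d=np.abs(a["color"].astype(int)-t0).max(2)
for n,(x,y) in dict(can=(260,160),stapler=(380,163),eraser=(326,269),lens=(330,190),prule=(135,297),ruler=(509,245),box=(324,342)).items(): print(n,d[y-25:y+25,x-20:x+20].mean().round(1))
h=np.array([np.cos(YAW),np.sin(YAW)]);nn=np.array([-h[1],h[0]])
for p in((-6,32,67),(6,32,67),(6,-32,67),(-6,-32,67),(64.,0,39)):
    w=np.r_[WX+p[0]*h+p[1]*nn,p[2]];print(p,((proj(a,w)-[152,220])*4).round(0),((proj(b,w)-[325,150])*5+[400,0]).round(0))
E
```

```text
can 2.2
stapler 2.1
eraser 31.9
lens 2.1
prule 2.1
ruler 2.2
box 47.6
(-6, 32, 67) [122. 236.] [701. 130.]
(6, 32, 67) [127. 212.] [716. 143.]
(6, -32, 67) [255. 230.] [597. 178.]
(-6, -32, 67) [251. 255.] [582. 165.]
(64.0, 0, 39) [222. 114.] [725. 276.]
```

View pics/f.png

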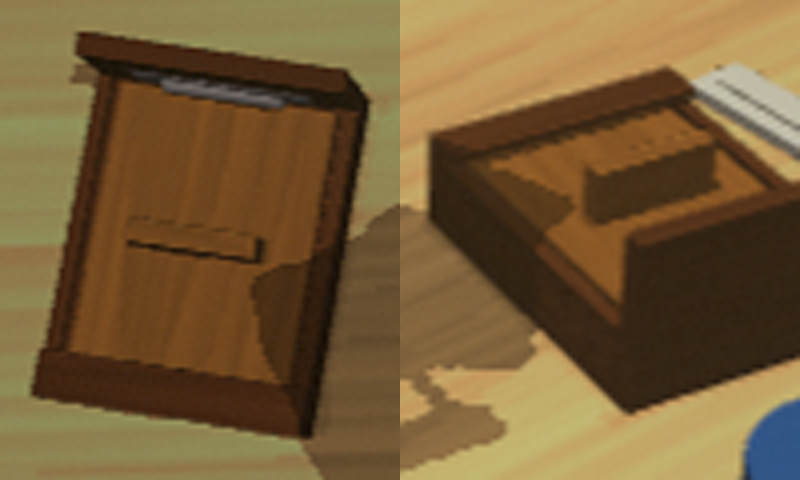

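The cover lies flush with the side rims and its lip end is under the lip. The roller is back at its starting position, (225,92), over the far edge. The rib sits within about 2 mm of where a centred cover would put it.

```bash
python3 -c "
from rig import ticket
print(ticket.close_job())"
```

```text
the job is handed in; nothing more can be done
None
```

The cover is on the well and the job was handed in at about 15.8 s of the 46 s allowed; no verdict was reported. I gripped the cover by its rib and hooked one end about 5 mm under the lip at 24–20 degrees. I then lowered it onto the roller, let go, and pressed the far end past the roller with the shut fingertips.

**Last checks:**
- **Seating:** The fingertips reached about 38.8 mm while pressing, against 39 mm for a seated cover's top. The pictures show it flush with the rims and in line with the well.
- **Centring:** The rib is within about 2 mm of centre, by eye from the final views.
- **Roller:** In the top view it is back at its sprung-out position, over the cover's edge. I did not measure the catch joint directly.
- **Force:** The last reading while pressing was about 25 N in all (23 N straight down), more than the 6–10 N suggested. It came from the fingertips on the seated cover.
- **Bystanders:** The canister, stapler, lens, pocket rule and ruler look unchanged in the top view. The image check disagreed for the eraser and compass box. I put that down to the parked arm and its shadow, since I never touched either, but I did not confirm it.

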